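Make up the kit tray for a repair job

TASK

Make up the repair kit in the grey tray: put the small thin roll of blue tape in the black bay, the black finned heat sink in the yellow bay, the orange cap in the green bay and the white roll of foil tape in the red bay, each inside its bay the same way up as it stands on the bench now. The big thick roll of blue tape and the flat chip with the pale grey top do not belong to this kit: leave them where they are.

Things in the scene. Friction and masses are not known exactly. Their poses are not given: they have to be found in the camera images.
- tape_center (a point): small thin roll of blue tape, flat on its side: 48 mm diameter, 12 mm high, grasped across its outside (treat the hole as solid). Loose on the bench; its place is swapped among six from start to start. Point: its centre, 6 mm above its underside; z is its axis, up. About 30 g.
- heatsink_center (a point): black finned heat sink, 24 x 24 mm square, 14 mm high, fins up. Loose on the bench; its place is swapped among six from start to start. Point: its centre, 7 mm above its underside; x and y square to its sides, z up. About 20 g.
- cap_center (a point): orange protective cap, an upright rounded cylinder 25 mm in diameter and 34 mm high. Loose on the bench; its place is swapped among six from start to start. Point: its centre, 17 mm above its underside; z up. About 20 g.
- foil_tape_center (a point): roll of foil tape, white to silver outside with a brown core, flat on its side: 58 mm diameter, 15 mm high, grasped across its outside (treat the hole as solid). Loose on the bench; its place is swapped among six from start to start. Point: its centre, 7.5 mm above its underside; z is its axis, up. About 40 g.
- big_tape_center (a point): look-alike, to be left alone: big thick roll of blue tape, 60 mm diameter, 24 mm high. Loose on the bench; its place is swapped among six from start to start. Point: its centre, 12 mm above its underside.
- chip_center (a point): not part of the kit, to be left alone: flat square black chip with a pale grey top and pins round its edge, 30 x 30 mm, 5 mm high. Loose on the bench; its place is swapped among six from start to start. Point: its centre, 2.5 mm above its underside.
- bay_black: Black square open bay, fixed in the grey kit tray: 112 x 112 mm, 12 mm high, walls and floor 4 mm thick. Origin: centre of its underside, 8 mm above the bench; inner floor 4 mm and rim 12 mm above the origin. z up, x and y along its walls. The four bays stand two by two, 115 mm between centres, turned with the tray; which colour is where varies.
- bay_yellow: Yellow square open bay, fixed in the grey kit tray: 112 x 112 mm, 12 mm high, walls and floor 4 mm thick. Origin: centre of its underside, 8 mm above the bench; inner floor 4 mm and rim 12 mm above the origin. z up, x and y along its walls. The four bays stand two by two, 115 mm between centres, turned with the tray; which colour is where varies.
- bay_green: Green square open bay, fixed in the grey kit tray: 112 x 112 mm, 12 mm high, walls and floor 4 mm thick. Origin: centre of its underside, 8 mm above the bench; inner floor 4 mm and rim 12 mm above the origin. z up, x and y along its walls. The four bays stand two by two, 115 mm between centres, turned with the tray; which colour is where varies.
- bay_red: Red square open bay, fixed in the grey kit tray: 112 x 112 mm, 12 mm high, walls and floor 4 mm thick. Origin: centre of its underside, 8 mm above the bench; inner floor 4 mm and rim 12 mm above the origin. z up, x and y along its walls. The four bays stand two by two, 115 mm between centres, turned with the tray; which colour is where varies.
Things that resemble listed ones, but are neither listed nor needed, are in the scene too. Of the things that look like the part that bears foil_tape_center, take the one that is farthest to the robot's left at the start.

How it is judged:
By the outcome, as a careful person would: the job done as asked, in the order asked, and still so for the second after the job is handed in, with the robot touching nothing.
It also fails if it takes over 99 s, if anything falls off the work surface, if the arm or the gripper's body presses on something with over 40 N, if the wrist force passes 120 N, or if a joint passes its speed limit or range.

ROBOT

A 6-joint arm with a two-finger parallel gripper is mounted at the origin on a cart in front of the work surface, level with it; the furniture and walls round the work are solid. World frame = base frame: x ahead of the robot, y to its left, z up, the work surface at z = 0. Lengths are in m, angles in rad, forces in N, time in s.
With the tool pointing down it reaches from about 0.275 to 0.875 m from the base axis. Payload 12.5 kg.
Tool frame: the origin (TCP) lies on the centre line of the jaws, within the pads' length; the fingertips stand r.finger_overhang ahead of it and the grasp point (between the pads) lies 3 mm ahead of it (r.finger_overhang is the distance from the TCP to the fingertips, in m); z points along the fingers, y is the line along which they close (so a half turn about z gives the same grasp; the last joint's range is limited). The gripper opens to 85 mm and grips with 20 to 120 N. Pads are 22 mm wide; open, the fingers measure 114 mm over their backs; the gripper's body (76 mm by 85 mm) begins 54 mm behind the grasp point. The pads swing forward as they close: fully open they stand 13 mm farther back than shut.
Start: joints at [-1.201, 0.351, 1.652, -0, 1.139, -0.085], TCP at [0.242, -0.494, 0.218] pointing down, gripper open.
Joint ranges: [-2.75, 2.75], [-0.79, 2.1], [0.01, 2.65], [-1.57, 4.71], [0.07, 3.14], [-2.87, 2.87]. Speed limits (rad/s): [2.22, 2.22, 2.79, 3.14, 3.14, 3.14].

INTERFACE

Orientations are given as a unit quaternion [x, y, z, w].
In Python, from cell import r, optics gives the robot as it stands. The module is installed in compiled form; this text tells all that it offers. Calls block until the motion is done:
- r.move_to(position, orientation): joint-space move of the TCP to a pose.
- r.move_linear(position, rot=None, vel=0.15): straight line of the TCP; rot=None keeps the orientation; vel is the mean speed in m/s.
- r.set_joints(angles): joint-space move.
- r.set_gripper(opening, squeeze=None): opening from 0.0 (shut) to 1.0 (fully open); squeeze is the grip in N (None keeps the last); returns when the fingers have stopped.
- r.sleep(seconds).
- r.inverse_kinematics(position, orientation): joint angles nearest the present ones, or None.
- optics.get_image(name): name is "scene" or "top"; returns a dict with "pixels" (400x640x3 uint8, red, green, blue), "depth" (400x640 float32, m along the optical axis (not along the pixel's ray), 0 where there is no reading), "fx", "fy", "cx", "cy" (pixels), "camera_from_world" (4x4, takes a point from world to camera coordinates). Camera axes: x right, y down, z forward; pixel columns grow to the right and rows downward; lengths in m; the calibration is good to about 2 mm. A picture is of the moment at which its call begins.
A pose or a line that the arm cannot do raises r.PlanningError and nothing moves.
- r.hand_in(): hands the job in; it is judged then, once.
Readings, each from a call of its own:
- r.current_t(): time.
- r.current_q(): joint angles.
- r.current_qvel(): joint speeds.
- r.current_effort(): joint torques, N m.
- r.current_tool_pos(): TCP position.
- r.current_ee_rot(): TCP orientation.
- r.current_contact_force(): force on the tool from outside, world axes, zero at the start.
- r.current_torque(): the same for the moment, N m.
- r.current_opening(): opening from 0.0 (shut) to 1.0 (fully open).
- r.current_finger_force(): force on a finger pad.
Only numpy, scipy, OpenCV 4.12 (cv2) and the standard library are available. Lean on these libraries where they do the work, as an engineer would, in place of code of your own. Each camera call takes 0.05 s, during which the arm holds its last target. There are 200 camera calls.

## Working session

There is one attempt and no reset: what is moved stays moved. The work goes in short steps, each a Python script; the robot and the scene stay as the last script left them, time stands still between calls to the robot, and variables do not carry over. Pictures are saved under pics/ and viewed, at most 14 in all, crops included, and the job is handed in when it is done.

```bash
mkdir -p pics; python3 - <<'E'
from cell import r, optics
import cv2,numpy as np,pickle
for n in ("top","scene"):
    d=optics.get_image(n); cv2.imwrite(f"pics/{n}0.png",d["pixels"][:,:,::-1]); pickle.dump(d,open(f"{n}0.pkl","wb"))
    print(n,d["fx"],d["camera_from_world"].round(3).tolist())
print(r.finger_overhang,r.current_t(),r.current_ee_rot(),r.current_opening())
E
```

```text
top 395.55691187991187 [[-0.025, -0.999, -0.019, -0.175], [-0.992, 0.027, -0.125, 0.508], [0.126, 0.016, -0.992, 1.141], [0.0, 0.0, 0.0, 1.0]]
scene 516.0519335028456 [[0.843, -0.537, 0.003, -0.553], [-0.244, -0.389, -0.889, 0.09], [0.479, 0.749, -0.459, 1.455], [0.0, 0.0, 0.0, 1.0]]
0.022 0.1 [ 9.74258394e-01  2.25433724e-01 -8.06373472e-05 -4.58638341e-04] 1.002678079455245
```

View pics/top0.png

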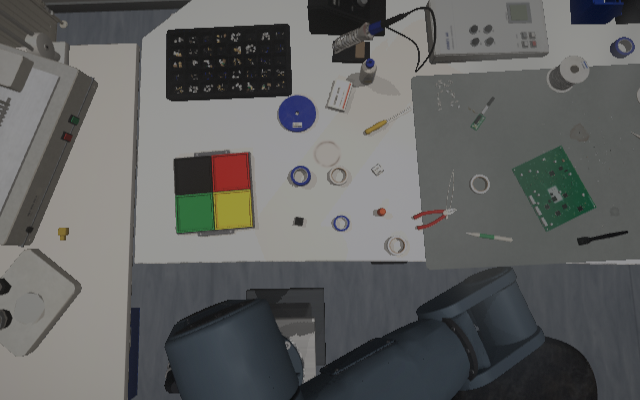

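View pics/scene0.png

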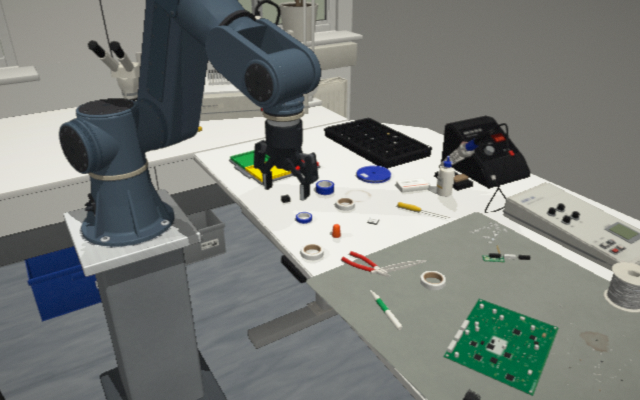

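The top view shows the tray at about (213,193): black and red bays on the top row, green and yellow below. The big blue roll is at (300,176), the small blue roll at (341,223), the heat sink at (299,221), the cap at (381,212) and the chip at (378,169). White rolls are at (339,176), (396,245) and (480,184), with a pale ring at (327,153). I'll zoom in to check the ring.

```bash
cat > h.py <<'E'
import numpy as np,cv2,pickle
def world(d,u,v,z=None):
    T=np.linalg.inv(d["camera_from_world"]); o=T[:3,3]
    ray=T[:3,:3]@np.array([(u-d["cx"])/d["fx"],(v-d["cy"])/d["fy"],1.])
    if z is None: return o+ray*d["depth"][int(round(v)),int(round(u))]
    return o+ray*(z-o[2])/ray[2]
def rect(d,x0,x1,y0,y1,z=0.,s=1000):
    """metric orthoview of plane z: row = (x1-x)*s, col = (y1-y)*s"""
    c=np.array([[x1,y1,z,1],[x1,y0,z,1],[x0,y0,z,1],[x0,y1,z,1]])@d["camera_from_world"].T
    p=np.float32(np.c_[c[:,0]/c[:,2]*d["fx"]+d["cx"],c[:,1]/c[:,2]*d["fy"]+d["cy"]])
    W,H=int((y1-y0)*s),int((x1-x0)*s)
    M=cv2.getPerspectiveTransform(p,np.float32([[0,0],[W,0],[W,H],[0,H]]))
    return cv2.warpPerspective(d["pixels"],M,(W,H),flags=cv2.INTER_CUBIC)
E
python3 - <<'E'
from h import *
d=pickle.load(open("top0.pkl","rb"));s=pickle.load(open("scene0.pkl","rb"))
a=cv2.resize(d["pixels"][130:270,260:420],None,fx=5,fy=5,interpolation=cv2.INTER_CUBIC)[:600]
cv2.imwrite("pics/a.png",cv2.resize(d["pixels"][135:260,265:415],None,fx=4.8,fy=4.8,interpolation=cv2.INTER_CUBIC)[:,:,::-1])
cv2.imwrite("pics/b.png",cv2.resize(s["pixels"][140:270,270:420],None,fx=4.6,fy=4.6,interpolation=cv2.INTER_CUBIC)[:,:,::-1])
for n,u,v in [("small",341,223),("sink",299,221),("cap",381,212),("foil",339,176),("foil2",396,245),("foil3",480,184),("pale",327,153),("big",300,176),("chip",378,169),("blk",195,175),("red",232,172),("grn",195,212),("yel",233,210),("spoolplate",297,114)]:
    print(n,world(d,u,v).round(3))
E
```

```text
small [ 0.427 -0.247  0.002]
sink [ 0.436 -0.121  0.002]
cap [ 0.454 -0.364  0.036]
foil [ 0.57  -0.246  0.004]
foil2 [ 0.357 -0.409  0.   ]
foil3 [ 0.533 -0.67   0.003]
pale [ 0.643 -0.211  0.002]
big [ 0.573 -0.127  0.002]
chip [ 0.588 -0.365  0.006]
blk [0.584 0.193 0.011]
red [0.591 0.08  0.009]
grn [0.471 0.191 0.012]
yel [0.474 0.077 0.01 ]
spoolplate [ 0.77  -0.121  0.001]
```

View pics/a.png

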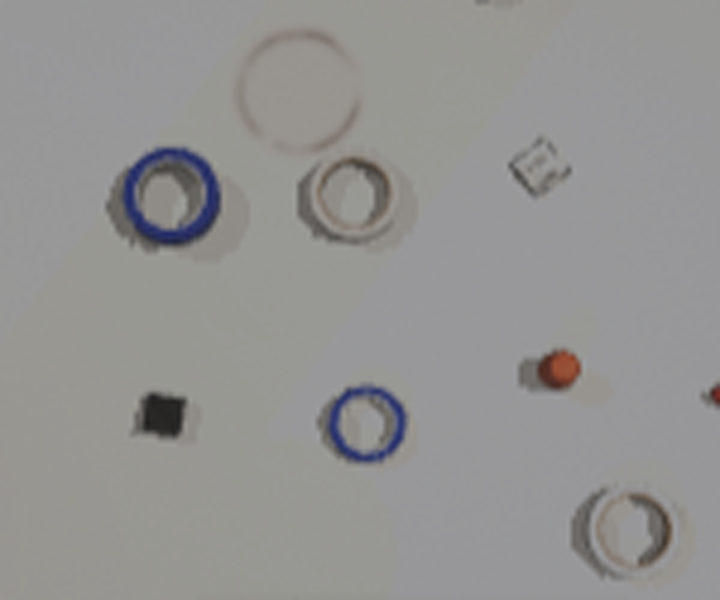

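View pics/b.png

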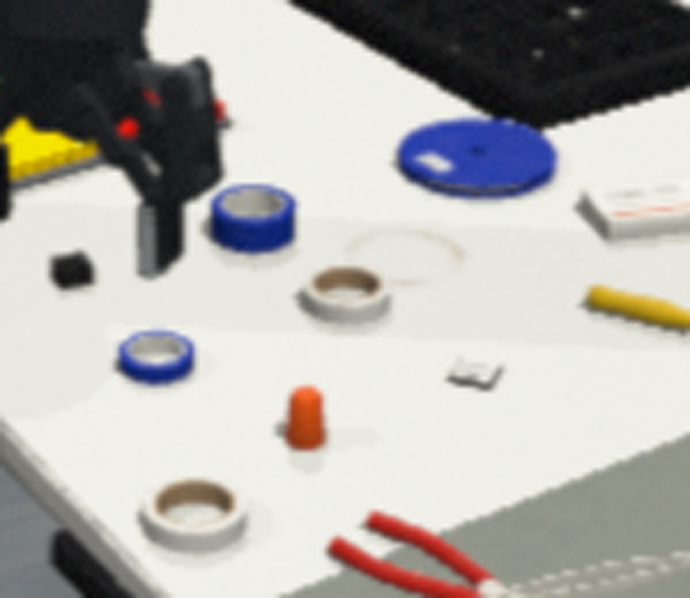

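The pale ring is a flat stain, so the foil roll farthest left is the one at (339,176) in the top view, about y = -0.246. Next I'll measure it using depth.

```bash
cat >> h.py <<'E'
def cloud(d):
    v,u=np.mgrid[:d["depth"].shape[0],:d["depth"].shape[1]]; z=d["depth"]
    p=np.stack([(u-d["cx"])/d["fx"]*z,(v-d["cy"])/d["fy"]*z,z,np.ones_like(z)],-1)
    w=p@np.linalg.inv(d["camera_from_world"]).T
    w[z==0]=np.nan
    return w[...,:3]
GUESS=dict(small=(.427,-.247,.012),sink=(.436,-.121,.014),cap=(.454,-.364,.034),foil=(.57,-.246,.015),foil2=(.357,-.409,.015),big=(.573,-.127,.024))
def find(d,n,guess=None,rad=.045,lo=None):
    x,y,h=guess or GUESS[n]; w=cloud(d)
    m=(np.hypot(w[...,0]-x,w[...,1]-y)<rad)&(w[...,2]>(lo or .6*h))&(w[...,2]<h+.012)
    p=np.float32(w[m][:,:2])
    if len(p)<6: return None
    (c,rr),b=cv2.minEnclosingCircle(p),cv2.minAreaRect(p)
    return len(p),np.round(c,4),round(2*rr,4),np.round(b[0],4),np.round(b[1],4),round(b[2],1),w[m][:,2].max().round(4)
E
python3 - <<'E'
from h import *
d=pickle.load(open("top0.pkl","rb"));s=pickle.load(open("scene0.pkl","rb"))
for n in GUESS:
    print(n,"top",*find(d,n)); f=find(s,n); print("   scene",*(f or [None]))
w=cloud(d);m=np.zeros(w.shape[:2],bool);m[140:250,280:410]=1
print("bench z",np.nanmedian(w[m][:,2]))
hsv=cv2.cvtColor(d["pixels"],cv2.COLOR_RGB2HSV)
H,S,V=cv2.split(hsv)
roi=np.zeros(H.shape,np.uint8);roi[148:240,170:258]=1
for n,mm in dict(red=((H<8)|(H>172))&(S>150),green=(H>45)&(H<80)&(S>120),yellow=(H>20)&(H<35)&(S>150),black=(V<60)).items():
    mm=((mm)&(roi>0)).astype(np.uint8)
    k,l,st,_=cv2.connectedComponentsWithStats(mm);i=1+st[1:,4].argmax()
    v,u=np.where(l==i);P=np.float32([world(d,a,b,.02)[:2] for a,b in zip(u,v)])
    b=cv2.minAreaRect(P);print(n,np.round(b[0],4),np.round(b[1],3),b[2])
a=rect(d,.35,.7,-.45,.3,.0); cv2.imwrite("pics/c.png",a[:,:,::-1])
E
```

```text
small top 111 [ 0.4257 -0.247 ] 0.048 [ 0.4248 -0.247 ] [0.0477 0.045 ] 89.9 0.0174
   scene 107 [ 0.4216 -0.2483] 0.0525 [ 0.4209 -0.2479] [0.0487 0.0456] 60.5 0.0172
sink top 39 [ 0.4356 -0.1196] 0.0254 [ 0.435  -0.1209] [0.0223 0.0226] 60.7 0.0176
   scene 44 [ 0.4311 -0.1212] 0.0379 [ 0.4313 -0.1209] [0.0335 0.0255] 82.5 0.0183
cap top 47 [ 0.4557 -0.367 ] 0.0216 [ 0.4559 -0.3671] [0.0209 0.0191] 6.2 0.0379
   scene 52 [ 0.4514 -0.367 ] 0.023 [ 0.452  -0.3679] [0.0205 0.0189] 56.3 0.0377
foil top 147 [ 0.57   -0.2438] 0.0592 [ 0.5696 -0.244 ] [0.0564 0.0566] 44.2 0.0204
   scene 129 [ 0.5676 -0.2448] 0.0641 [ 0.5664 -0.243 ] [0.0604 0.0559] 77.5 0.0195
foil2 top 154 [ 0.3555 -0.4086] 0.0589 [ 0.3556 -0.4079] [0.0563 0.0556] 89.0 0.0211
   scene 189 [ 0.352  -0.4069] 0.063 [ 0.3525 -0.4077] [0.0611 0.0538] 57.9 0.0196
big top 190 [ 0.5713 -0.128 ] 0.061 [ 0.5709 -0.1296] [0.0574 0.0586] 86.5 0.0309
   scene 166 [ 0.5687 -0.1274] 0.0674 [ 0.5677 -0.1271] [0.0658 0.0567] 57.1 0.028
bench z 2.2551815800131436e-05
red [0.5897 0.083 ] [0.112 0.112] 3.237122058868408
green [0.4693 0.1909] [0.111 0.111] 3.4177918434143066
yellow [0.4767 0.0761] [0.113 0.112] 3.46402645111084
black [0.5825 0.1966] [0.114 0.114] 3.3750736713409424
```

View pics/c.png

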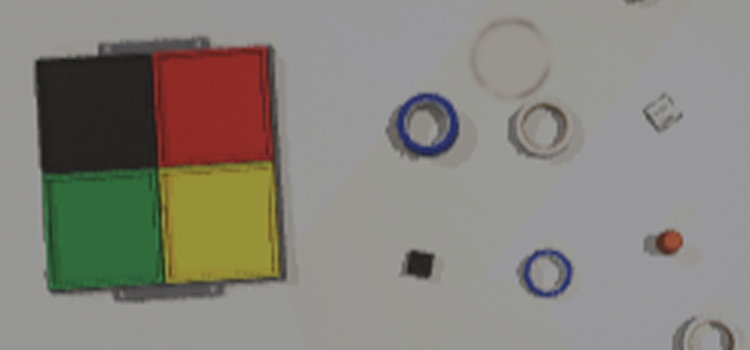

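The bays and parts are located, with the tray turned about 3.4°. I'll pick the small tape first, with a guarded descent to calibrate fingertip height.

```bash
cat >> h.py <<'E'
from cell import r, optics
def quat(psi):  # tool down, closing line at angle psi (deg) from world x
    a=np.radians(psi+90)/2; return [np.cos(a),np.sin(a),0,0]
def over(x,y,psi,z=.12): r.move_to([x,y,z],quat(psi))
def grab(z,squeeze=30):
    p=r.current_tool_pos(); r.move_linear([p[0],p[1],z],vel=.1); r.set_gripper(0.,squeeze)
    print("closed to",r.current_opening(),"pad",r.current_finger_force())
    r.move_linear([p[0],p[1],.12],vel=.2); print("lifted",r.current_opening(),r.current_finger_force(),"t",r.current_t())
def put(x,y,psi,z,opening):
    over(x,y,psi); r.move_linear([x,y,z],vel=.12); print("down, F",r.current_contact_force())
    r.set_gripper(opening); r.move_linear([x,y,.12],vel=.2); print("t",r.current_t())
E
python3 - <<'E'
from h import *
d=pickle.load(open("top0.pkl","rb"))
a=rect(d,.41,.46,-.15,-.09,.014,4000); g=cv2.cvtColor(a,cv2.COLOR_RGB2GRAY)
_,t=cv2.threshold(g,0,255,cv2.THRESH_BINARY_INV|cv2.THRESH_OTSU)
b=cv2.minAreaRect(np.argwhere(t)[:,::-1].astype(np.float32))
m=cv2.moments(t,True); print("sink",.46-m["m01"]/m["m00"]/4000,-.09-m["m10"]/m["m00"]/4000,np.array(b[1])/4,b[2])
cv2.imwrite("pics/sink.png",t)
x,y=.4245,-.2475
for X,Y in [(x,y),(.569,-.244),(.455,-.367),(.5825,.1966)]: print(r.inverse_kinematics([X,Y,.12],quat(-86)))
over(x,y,-86)
r.set_gripper(.72); print("open",r.current_opening(),r.finger_overhang)
for z in (.05,.027,.0255,.024,.0225,.021,.0195,.018):
    r.move_linear([x,y,z],vel=.1); f=r.current_contact_force(); print(z,np.round(f,1),r.current_tool_pos()[2].round(4))
    if abs(f[2])>4: break
print(r.current_t())
dd=optics.get_image("scene"); cv2.imwrite("pics/s1.png",cv2.resize(dd["pixels"][120:260,220:400],None,fx=4,fy=4,interpolation=cv2.INTER_CUBIC)[:,:,::-1])
E
```

```text
sink 0.43503565693775387 -0.11975545480306035 [29.31993294 26.40974998] 12.15494155883789
[-6.22627542e-01  3.78840124e-01  1.89092003e+00 -4.44089210e-16
  8.71832502e-01  8.78355615e-01]
[-4.80282506e-01  5.82473783e-01  1.54835052e+00 -4.44089210e-16
  1.01076835e+00  1.02070065e+00]
[-7.58379122e-01  5.26494839e-01  1.64612095e+00 -4.44089210e-16
  9.68976869e-01  7.42604035e-01]
[ 2.49796707e-01  5.75393245e-01  1.56084677e+00 -4.44089210e-16
  1.00535264e+00  1.75077986e+00]
open 0.7206002825435802 0.022
0.05 [ 0.1 -0.1  0.4] 0.0504
0.027 [ 0.3 -0.   0.2] 0.0271
0.0255 [ 0.1 -0.1  0. ] 0.0259
0.024 [ 0.2 -0.4 -0.8] 0.024
0.0225 [ 0.2 -0.6 -0.2] 0.0224
0.021 [-0.2  0.1 -0.5] 0.0209
0.0195 [0.5 1.  0.3] 0.0194
0.018 [-0.5  0.  -0.5] 0.0179
4.425
```

View pics/s1.png

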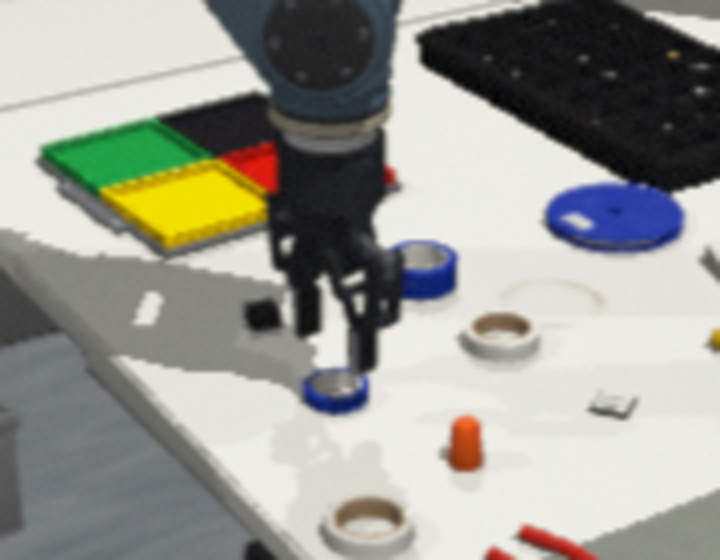

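View pics/sink.png

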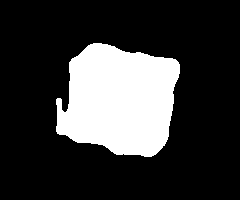

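The fingers look higher than, or offset from, the small tape at (335,390). I'll check this against depth before closing.

```bash
python3 - <<'E'
from h import *
print(r.current_tool_pos(),r.current_ee_rot(),r.current_q(),r.current_t(),r.current_opening())
for n in("scene","top"):
    d=optics.get_image(n); pickle.dump(d,open(n+"1.pkl","wb"))
    p=d["camera_from_world"]@np.r_[r.current_tool_pos(),1]; print(n,"tcp px",p[0]/p[2]*d["fx"]+d["cx"],p[1]/p[2]*d["fy"]+d["cy"])
    f=find(d,"small");print(f)
    w=cloud(d)
    for c in ((.33,.52,-.35,-.15),):
        m=(w[...,0]>c[0])&(w[...,0]<c[1])&(w[...,1]>c[2])&(w[...,1]<c[3])&(w[...,2]>.018)&(w[...,2]<.08)
        q=w[m]
        for lo in (.018,.025,.03,.04,.05,.06):
            k=q[(q[:,2]>lo)&(q[:,2]<lo+.01)]
            if len(k): print(lo,len(k),k.min(0).round(3),k.max(0).round(3))
    cv2.imwrite(f"pics/{n}1.png",cv2.resize(d["pixels"][140:260,250:400],None,fx=5,fy=5,interpolation=cv2.INTER_CUBIC)[:,:,::-1])
E
```

```text
[ 0.42449904 -0.24749972  0.01796833] [ 9.99390721e-01  3.49025330e-02 -1.95556281e-05 -1.04908791e-05] [-6.22624068e-01  5.60927085e-01  1.93759455e+00 -1.21669207e-05
  6.43114795e-01  8.78362749e-01] 4.475 0.7220769229877776
scene tcp px 304.0179460594432 214.10507692975725
(106, array([ 0.4181, -0.2467]), 0.0551, array([ 0.4202, -0.2471]), array([0.044 , 0.0501]), 15.7, np.float64(0.017))
0.03 8 [ 0.411 -0.283  0.038] [ 0.431 -0.209  0.04 ]
0.04 42 [ 0.408 -0.293  0.04 ] [ 0.431 -0.21   0.05 ]
0.05 42 [ 0.407 -0.292  0.05 ] [ 0.432 -0.202  0.059]
0.06 53 [ 0.407 -0.294  0.06 ] [ 0.43  -0.206  0.069]
top tcp px 341.27386159702473 223.40006220434367
None
```

View pics/scene1.png

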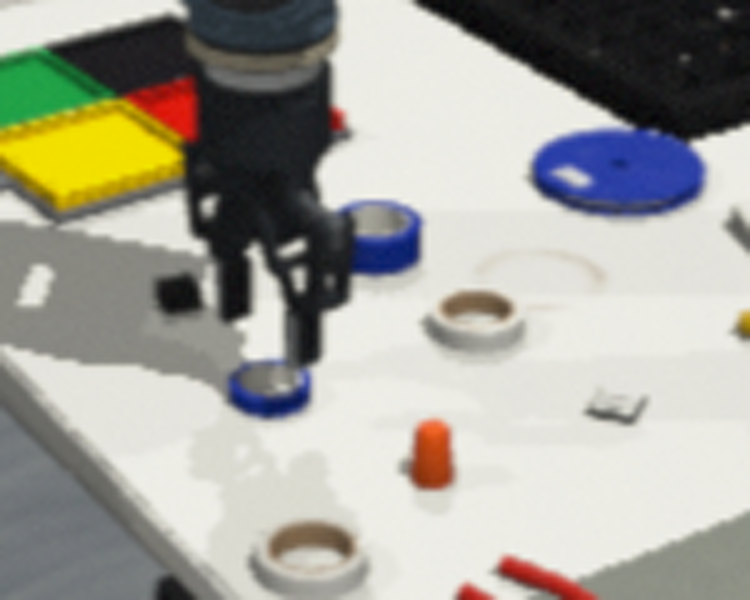

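In the scene view (tips at about (235,320) and (305,360)) and in the depth data, the fingertips are roughly 40 mm above where the nominal tool length puts them. No contact force was felt, which agrees. The lateral position matches the tape. I'll trust the camera and contact over the nominal length, and keep lowering under guard.

```bash
cat >> h.py <<'E'
def tips(x,y,lo=.016,rad=.065):
    w=cloud(optics.get_image("scene")); m=(np.hypot(w[...,0]-x,w[...,1]-y)<rad)&(w[...,2]>lo)&(w[...,2]<.1)
    return np.sort(w[m][:,2])[:3].round(4)
def guarded(x,y,z0,z1,step=.0015,lim=4):
    for z in np.arange(z0,z1,-step):
        r.move_linear([x,y,z],vel=.1); f=r.current_contact_force()
        if np.linalg.norm(f)>lim: print("contact",z,f.round(1)); return z
    print("no contact to",z); return None
E
python3 - <<'E'
from h import *
x,y=.4245,-.2475
for z in (.010,.002,-.006):
    r.move_linear([x,y,z],vel=.1); f=r.current_contact_force(); print(z,f.round(1),r.current_tool_pos().round(4),tips(x,y))
    if np.linalg.norm(f)>4: break
print(r.current_t())
E
```

```text
0.01 [-0.4 -0.5  0.5] [ 0.4242 -0.2473  0.0095] [0.0167 0.0282 0.0292]
0.002 [-0.4 -0.5 -0.3] [ 0.4242 -0.2473  0.0016] [0.0164 0.0223 0.0225]
-0.006 [ 0.1  0.5 -0.3] [ 0.4243 -0.2473 -0.0063] [0.0161 0.0169 0.0174]
5.475
```

```bash
python3 - <<'E'
from h import *
x,y=.4245,-.2475
print(guarded(x,y,-.010,-.034,.0015,4))
print(r.current_tool_pos(),r.current_t(),r.current_opening())
d=optics.get_image("scene")
cv2.imwrite("pics/s2.png",cv2.resize(d["pixels"][160:250,260:370],None,fx=6,fy=6,interpolation=cv2.INTER_CUBIC)[:,:,::-1])
E
```

```text
contact -0.020499999999999997 [-6.2  3.7 25.4]
-0.020499999999999997
[ 0.42452356 -0.24751464 -0.01921255] 7.475 0.7191686532360362
```

View pics/s2.png

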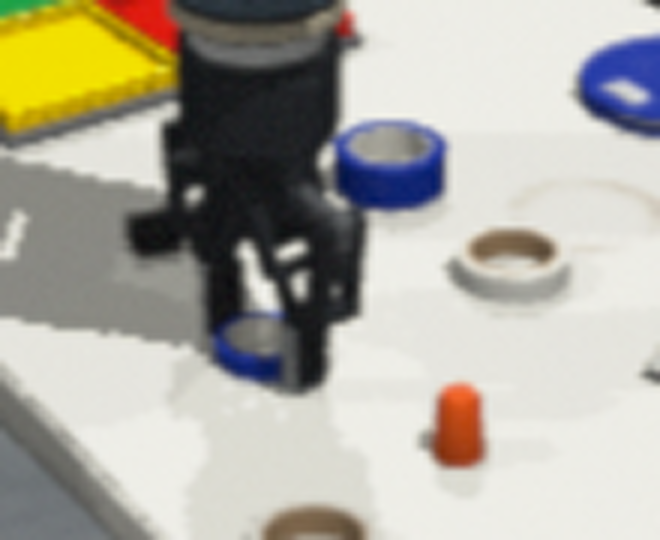

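Contact with the bench comes at TCP z = -0.0192 with the fingers straddling the tape, so the real tips are about 35 mm behind nominal. I'll raise a little, then grip and place it.

```bash
cat >> h.py <<'E'
swing=lambda w: .076-np.sqrt(.076**2-(w/2)**2)
def ztcp(tip,w): return tip-.0128-swing(w)   # calibrated by touching the bench
E
python3 - <<'E'
from h import *
x,y=.4245,-.2475
z=ztcp(.003,.048); print(z)
grab(z)
print("carried at",r.current_tool_pos())
put(.5825,.1966,-86,z+.0135,.72)
d=optics.get_image("top");print("small",find(d,"small",(.5825,.1966,.024),.05,.016))
E
```

```text
-0.013688974490720218
closed to 0.5301135093568645 pad 29.71498367842287
lifted 0.5294668428242622 30.69780273595825 t 8.8917
carried at [ 0.4240212  -0.24719608  0.11894911]
down, F [-0.47157187 -0.74484548 -0.08070337]
t 12.825
small (142, array([0.5747, 0.1987]), 0.0896, array([0.5725, 0.201 ]), array([0.0632, 0.0794]), 24.2, np.float64(0.0293))
```

```bash
python3 - <<'E'
from h import *
x,y=.4345,-.1205; over(x,y,-101); z=ztcp(.003,.024); grab(z)
put(.4767,.0761,-86,z+.0135,.55)
x,y=.455,-.367; over(x,y,-86); r.set_gripper(.72); z=ztcp(.006,.025); grab(z)
put(.4693,.1909,-86,z+.0135,.55)
d=optics.get_image("top");pickle.dump(d,open("top2.pkl","wb")); cv2.imwrite("pics/top2.png",cv2.resize(d["pixels"][130:260,165:415],None,fx=3.2,fy=3.2,interpolation=cv2.INTER_CUBIC)[:,:,::-1])
E
```

```text
closed to 0.2732520318169518 pad 29.434706568717957
lifted 0.2706670944279105 29.492692351341248 t 16.875
down, F [ 0.49953368  0.45626414 -0.50114047]
t 19.9083
closed to 0.2533163421337323 pad 29.49382033548318
lifted 0.25445842751581704 29.305515781743452 t 24.4833
down, F [-0.87194166 -0.17778489 -0.81687542]
t 28.6833
```

View pics/top2.png

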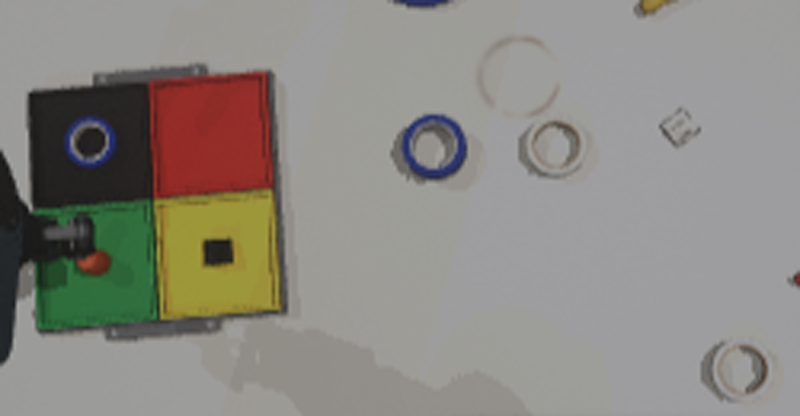

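The first three parts are in place: small tape in black, heat sink in yellow, cap in green. The foil roll is next.

```bash
python3 - <<'E'
from h import *
x,y=.569,-.244; over(x,y,-86); r.set_gripper(.9); z=ztcp(.003,.058); grab(z)
put(.5897,.083,-86,z+.0135,.82)
over(.40,-.30,-86,.2)
for n in("top","scene"):
    d=optics.get_image(n);a=d["pixels"][130:260,165:415] if n=="top" else d["pixels"][130:260,200:400]
    pickle.dump(d,open(n+"3.pkl","wb"));cv2.imwrite(f"pics/{n}3.png",cv2.resize(a,None,fx=3.2,fy=3.2,interpolation=cv2.INTER_CUBIC)[:,:,::-1])
    for k,g in dict(small=(.5825,.1966,.024),sink=(.4767,.0761,.026),cap=(.4693,.1909,.046),foil=(.5897,.083,.027)).items(): print(n,k,find(d,k,g,.045,g[2]-.005))
print(r.current_t())
E
```

```text
closed to 0.6476862972939853 pad 31.576531180689926
lifted 0.6499575341858235 31.820325818835045 t 33.425
down, F [ 0.54112452 -0.28844885 -0.25418203]
t 36.8917
top small (126, array([0.5749, 0.1948]), 0.0687, array([0.5789, 0.191 ]), array([0.0608, 0.0445]), 40.7, np.float64(0.0287))
top sink (49, array([0.4761, 0.0741]), 0.0293, array([0.4768, 0.0745]), array([0.022 , 0.0215]), 89.6, np.float64(0.0329))
top cap (34, array([0.4705, 0.1892]), 0.0211, array([0.4707, 0.189 ]), array([0.0179, 0.0179]), 0.3, np.float64(0.05))
top foil (148, array([0.5906, 0.0817]), 0.0586, array([0.5907, 0.0826]), array([0.0559, 0.0553]), 43.6, np.float64(0.033))
scene small (62, array([0.5904, 0.2009]), 0.0689, array([0.5859, 0.2014]), array([0.0627, 0.0451]), 48.0, np.float64(0.0284))
scene sink (37, array([0.4898, 0.0766]), 0.0641, array([0.4894, 0.0753]), array([0.0616, 0.0322]), 5.5, np.float64(0.0296))
scene cap (16, array([0.4642, 0.1885]), 0.0296, array([0.4651, 0.1888]), array([0.0273, 0.017 ]), 83.5, np.float64(0.0479))
scene foil (84, array([0.5878, 0.0798]), 0.0631, array([0.5854, 0.0809]), array([0.0557, 0.0574]), 13.4, np.float64(0.0307))
38.5917
```

View pics/top3.png

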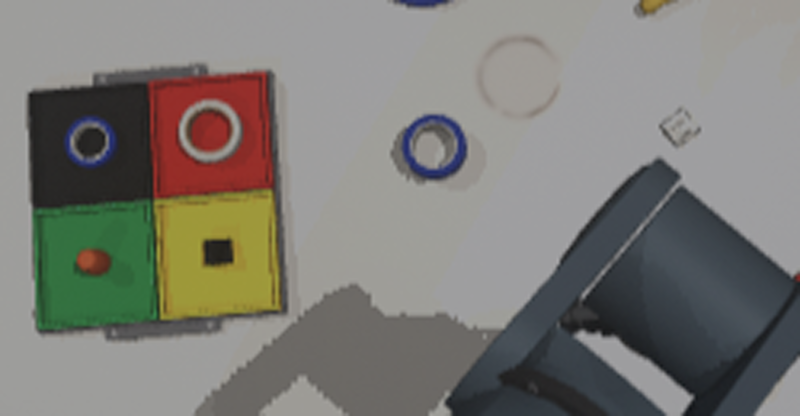

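View pics/scene3.png

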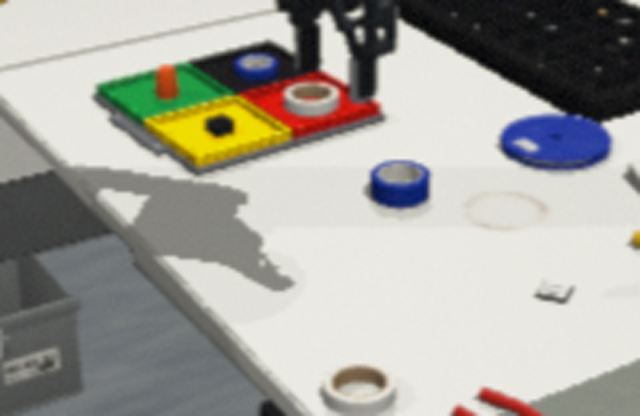

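All four parts stand upright inside their bays: black (90,140), red (210,130), green (93,262) and yellow (218,252) in the top view. The big blue roll and the chip are where they started, and the arm is clear, so I'm handing in.

```bash
python3 -c "
from cell import r
print(r.hand_in())"
```

```text
the job is handed in; nothing more can be done
None
```

I placed all four parts upright in their bays, left the big blue roll and the chip where they were, and handed the job in at about 39 s on the robot's clock; no verdict was returned.

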